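# Hold the two-lens lamp up to the inspection camera

## Robot

A 7-joint arm with a two-finger parallel gripper is mounted at the origin on the work surface. World frame = base frame: x ahead of the robot, y to its left, z up, the work surface at z = 0. Lengths are in m, angles in degrees, forces in N, time in s.
With the tool pointing down it reaches from about 0.4 to 0.925 m from the base axis. Payload 4.1 kg.
Tool frame: the origin (TCP) lies at the very end of the fingers, on their centre line; the grasp point (between the pads) lies 19 mm behind it; z points along the fingers, y is the line along which they close (so a half turn about z gives the same grasp; the last joint's range is limited). The gripper opens to 85 mm and grips with 20 to 120 N. Pads are 22 mm wide; open, the fingers measure 114 mm over their backs; the gripper's body (76 mm by 85 mm) begins 54 mm behind the grasp point. The pads swing forward as they close: fully open they stand 13 mm farther back than shut.
Start: joints at [-5.672, 22.827, 2.584, 88.041, -1.071, 69.15, -2.905], TCP at [0.65, 0, 0.2] pointing down, gripper open.
Joint ranges: [-161.44, 161.44], [-28.35, 127.94], [-78.24, 83.42], [0, 140.83], [-78.03, 258.03], [13.02, 114.36], [-168.23, 168.23]. Speed limits (degrees/s): [147.25, 147.25, 180, 180, 180, 180, 180].

## Interface

Orientations are given as [roll, pitch, yaw] about the fixed x, y, z axes, in that order (R = Rz(yaw) Ry(pitch) Rx(roll)).
In Python, from plant import ctrl gives the robot as it stands. The module is installed in compiled form; this text tells all that it offers.
- The arm moves only by the tool servo_tool, never from a script. Its argument "increments" is a list of rows, each a list of 2 entries, a list of its own where there are three numbers: the shift along the tool's x, y, z each as a share of 0.2 m, from -1 to 1, then the turn about the tool's z as a share of 1.5 rad, from -1 to 1. A call has 1 to 8 rows; each row is the pose to reach, as a shift and turn from the pose commanded when the call began, along the tool's axes at that moment; what a row does not reach only later rows make up. A row lasts 1/10 s, in which the tool goes at most 50 mm and 8.59 degrees, less where a joint would pass 70% of its speed; a pose out of reach is approached as far as the arm can. A call with a number of a shift or a turn outside -1 to 1 is refused whole. A call with a gripper value outside its range is refused whole. "jaw" is the opening, from 0 (shut) to 1 (fully open), set as the call begins (left out, the last holds). The fingers move at their own pace and stop on an object; "grip_force" is the grip in N (left out, the last holds). Time passes only in rows, so rows that repeat a pose let the fingers close. It gives the time, the measured TCP pose, the force, the opening and the grip force at its end, in the units of the state.
- ctrl.get_state(): the state, without advancing time (a new reading comes with each control period).
- ctrl.snapshot(name): name is "scene" or "side" or "wrist"; returns (picture, depth): 400x640x3 uint8, red, green, blue; 400x640 float32, m along the optical axis (not along the pixel's ray), 0 where there is no reading.
- ctrl.camera_info(name): a dict with "fx", "fy", "cx", "cy" (pixels), "R" (3x3) and "t" (3): a world point X has camera coordinates R X + t; the wrist camera has in their place "hand_eye" (4x4, takes a point from camera to tool coordinates, whose origin is the TCP and whose axes are the flange's). Camera axes: x right, y down, z forward; pixel columns grow to the right and rows downward; lengths in m; the calibration is good to about 2 mm. The wrist camera is an equidistant fisheye: a pixel r from the principal point sees the ray r / f radians off the axis. A picture is of the moment at which its call begins: read the wrist's pose just before it. camera_info takes no time and is no camera call.
- ctrl.hand_in(): hands the job in; it is judged then, once.
Trained networks look in the newest picture that a camera, given by its name, has taken for a name from the list of things; names that differ only in an ending like _2 or _b are one class to them, and where a whole thing is asked for, a point or a joint stands for the part that bears it (a point fixed in the world has none). Each returns a list of dicts, best first, with "confidence" (0 to 1); they miss things now and then, are a little off and sometimes report something else, mostly with a low value. They report only what shows in the picture. A call takes as long as a camera call.
- ctrl.find_in(camera, name): "uv" ([column, row] in pixels, amid what is visible of it).
- ctrl.spot_point(camera, name): "uv" ([column, row] in pixels: a listed point, or the origin of a listed thing).
The state is a dict: "time": time; "joints": joint angles; "qvel": joint speeds; "joint_torque": joint torques, N m; "ee_pos": TCP position; "tcp_rot": TCP orientation; "force": force on the tool from outside, world axes, zero at the start; "ft_torque": the same for the moment, N m; "opening": finger opening in m; "grasp_force": force on a finger pad.
Only numpy, scipy, OpenCV 4.12 (cv2) and the standard library are available. Lean on these libraries where they do the work, as an engineer would, in place of code of your own. Each camera call takes 0.05 s, during which the arm holds its last target. There are 200 camera calls.

## Task

Take the short lamp module, the one with two lenses, out of the light bar without touching its lenses (it has a metal tab on top to hold it by), and present it in the air to the inspection camera: lens face centred in front of the camera's lens at 15 cm, square to the camera's line of sight (the camera looks obliquely downward, so tip the lamp back to match), tab side up. Finish while still holding it there steadily in the gripper; leave the camera, the other two lamps and everything else on the bench as they are.

Things in the scene. Friction and masses are not known exactly. Their poses are not given: they have to be found in the camera images.
- lamp2: Lamp to present: black housing 30 (x) x 52 (y) x 40 mm (z), TWO round reflectors on its +x face, which faces away from the robot at the start. 0.12-0.24 kg. Origin: centre of the underside, z up. Grip tab on top: aluminium, 10 (x) x 36 (y) mm, z = 40 to 74 mm, centred. Stands loose in one of the bar's three pockets, 9 mm deep between low walls with 2 mm play; lifts straight up.
- lamp2_lenses: The lens bank fixed on lamp2's +x face (same origin and axes as lamp2): it covers x = 15 to 25 mm, y = -23 to 23 mm, z = 10 to 38 mm. Fingers must not touch it.
- lamp2_face (a point): Centre of lamp2's lens face, at (25, 0, 24) mm in lamp2's frame; same axes as lamp2: x points out of the lenses, y along the row, z to the tab.
- lamp3: Another lamp in the light bar, like lamp2 but 74 mm long with three lenses (same tab). Leave alone.
- lamp4: Another lamp in the light bar, like lamp2 but 96 mm long with four lenses (same tab). Leave alone.
- bar: Light bar, fixed: aluminium extrusion 100 (x) x 620 mm (y); origin at the centre of its underside. Three lamp pockets at y = -110, 0, 110 mm, floor at z = 10 mm, parted by thin black plates up to z = 38 mm; a round dome plate at each end (centre y = +-245 mm, radius 78 mm, top z = 43 mm).
- cam: Stand of the inspection camera, fixed on the bench: round base 100 mm across, slim steel post and fork; origin at the centre of the base's underside. The camera looks to its -x side, that is roughly towards the robot. The head's tilt pivot is 275 mm above the origin.
- cam_head (a joint): Downward tilt of the camera head, rad: 0 looks level, positive looks down. It is already set (0.22 to 0.5) and stiff; do not turn it. The head is a grey box 60 x 46 x 42 mm with a black lens barrel (36 mm across) in front.
- cam_lens (a point): Front of the camera's lens, 50 mm before the tilt pivot. Axes of the camera head: it looks along -x, y is level, z is up apart from the tilt.
- cam_focus (a point): Point on the camera's line of sight 150 mm in front of the lens (same axes as cam_lens), where the centre of lamp2's lens face belongs. When the lamp is square to the camera and tab side up, lamp2's x, y and z axes equal this point's.
- screwdriver: Bystander: black-handled screwdriver 200 mm long, lying on the robot's side of the light bar. Leave alone.
- plug: Bystander: round black connector plug 62 mm long, 32 mm high, lying on the robot's side of the light bar. Leave alone.
- meter: Bystander: black hand meter 75 x 150 mm, 42 mm high, lying flat. Leave alone.
- pliers: Bystander: small pliers about 130 mm long, lying flat. Leave alone.
- bowl: Bystander: dark metal bowl 130 mm across, 35 mm high. Leave alone.
- fob: Bystander: black key fob 36 x 60 x 14 mm. Leave alone.
- relay: Bystander: small grey relay block 34 x 28 mm, 26 mm high, on the dome plate at the bar's +y end. Leave alone.

How it is judged (in metres and radians):
On the way:
1. the two-lens lamp is lifted clear of the light bar in the fingers (height (world z) of lamp2 above 0.06 m and contact force between lamp2 and the fingers above 1 N and contact force between lamp2 and bar below 0.3 N), for 0.2 s.
At the end, for the whole second after the job is handed in: Fingers alone hold the two-lens lamp, still: lens-face centre within 20 mm of the point 150 mm before the camera's lens, facing it, square and level with it within 0.17 rad, tab up. Camera moved under 10 mm, other lamps and loose things under 30 mm (distance between lamp2_face and cam_focus below 0.02 m and angle between the x axis of lamp2 and the x axis of cam_focus, either way round below 0.17 rad and angle between the y axis of lamp2 and the y axis of cam_focus, either way round below 0.17 rad and x of cam_lens in the frame of lamp2 above 0.1 m and angle between lamp2's own z axis and vertical below 0.9 rad and height (world z) of lamp2 above 0.1 m and contact force between lamp2 and the fingers above 1 N and contact force between lamp2 and bar below 0.3 N and contact force between lamp2 and cam below 0.3 N and contact force between lamp2 and lamp3 below 0.3 N and contact force between lamp2 and lamp4 below 0.3 N and linear speed of lamp2 below 0.03 m/s and angular speed of lamp2 below 0.2 rad/s and not (distance of screwdriver from where it was at the start of the episode above 0.03 m) and not (distance of plug from where it was at the start of the episode above 0.03 m) and not (distance of meter from where it was at the start of the episode above 0.03 m) and not (distance of pliers from where it was at the start of the episode above 0.03 m) and not (distance of bowl from where it was at the start of the episode above 0.03 m) and not (distance of fob from where it was at the start of the episode above 0.03 m) and not (distance of relay from where it was at the start of the episode above 0.03 m) and not (distance of lamp3 from where it was at the start of the episode above 0.03 m) and not (distance of lamp4 from where it was at the start of the episode above 0.03 m) and distance of cam_focus from where it was at the start of the episode below 0.01 m); the arm keeps its last pose, push and grip.
It fails at once if the fingers touch the lenses of the two-lens lamp (contact force between lamp2_lenses and the fingers above 0.5 N).
It fails at once if another lamp or a bystander is moved by more than 30 mm (distance of any of screwdriver, plug, meter, pliers, bowl, fob, relay, lamp3, lamp4 from where it was at the start of the episode above 0.03 m).
It fails at once if the camera is moved by more than 10 mm at its focus point (distance of cam_focus from where it was at the start of the episode above 0.01 m).
It also fails if it takes over 35 s, if anything falls off the work surface, if the arm or the gripper's body presses on something with over 40 N, if the wrist force passes 120 N, or if a joint passes its speed limit or range.

## Working session

There is one attempt and no reset: what is moved stays moved. The work goes in short steps, Python scripts to look and compute and a tool call to move; the robot and the scene stay as the last step left them, time stands still between calls to the robot, and variables do not carry over. Pictures are saved under pics/ and viewed, at most 10 in all, crops included, and the job is handed in when it is done.

Besides the shell and the picture viewer there is one more tool, called after "Emit:" by a JSON object that holds its "name" and its "arguments". servo_tool: Moves the arm, as the interface text tells. Its arguments: {"type":"object","properties":{"increments":{"type":"array","items":{"type":"array"}},"jaw":{"type":"number"},"grip_force":{"type":"number"}},"required":["increments"]}

```bash
mkdir -p pics; cat > h.py <<'E'
import numpy as np, cv2
from scipy.spatial.transform import Rotation as Ro
from plant import ctrl
def pose():
    s=ctrl.get_state(); return np.array(s['ee_pos']),s['tcp_rot'],s
def cam(n):
    c=ctrl.camera_info(n)
    if 'R' in c: return c,np.array(c['R']),np.array(c['t'])
    p,r,_=pose(); T=np.eye(4)
    r=np.array(r); T[:3,:3]=r if r.shape==(3,3) else Ro.from_euler('xyz',r,degrees=True).as_matrix(); T[:3,3]=p
    M=np.linalg.inv(T@np.array(c['hand_eye'])); return c,M[:3,:3],M[:3,3]
def rays(n,uv,C):
    c,R,t=C; uv=np.atleast_2d(uv).astype(float)
    a=(uv[:,0]-c['cx'])/c['fx']; b=(uv[:,1]-c['cy'])/c['fy']
    if n=='wrist':
        th=np.hypot(a,b); k=np.where(th>1e-9,np.tan(th)/np.maximum(th,1e-9),1); a,b=a*k,b*k
    return np.c_[a,b,np.ones(len(a))]
def world(n,uv,z,C):
    c,R,t=C; return (rays(n,uv,C)*np.atleast_1d(z)[:,None]-t)@R
def shot(n,name=None):
    C=cam(n); im,d=ctrl.snapshot(n)
    if name: cv2.imwrite('pics/'+name,im[:,:,::-1])
    return im,d,C
def dat(d,uv,k=2):
    u,v=np.round(uv).astype(int); w=d[max(v-k,0):v+k+1,max(u-k,0):u+k+1]; w=w[w>0]; return np.median(w) if len(w) else 0
E
python3 - <<'E'
from h import *
s=ctrl.get_state(); print(s['tcp_rot'],s['ee_pos'],s['force'],s['opening'])
for n in ['scene','side','wrist']:
    im,d,C=shot(n,n+'0.png'); print(n, 'cam pos',(-C[1].T@C[2]).round(3))
    for f,names in ((ctrl.find_in,['lamp2','lamp3','lamp4','bar','cam']),(ctrl.spot_point,['lamp2','lamp2_face','lamp3','lamp4','bar','cam_lens','cam','cam_focus'])):
        for k in names:
            for r in f(n,k)[:2]:
                uv=np.array(r['uv']); z=dat(d,uv)
                print(f.__name__,k,round(r['confidence'],2),uv.round(),world(n,uv,z,C)[0].round(3) if z>0 else None)
E
```

```text
[-1.79890320e+02  9.13340576e-03  9.00049850e+01] [ 6.49312075e-01 -1.21032028e-05  1.99074656e-01] [-0.03417928  0.80381679 -0.0486653 ] 0.08574804490841308
scene cam pos [ 1.091 -0.753  0.836]
call lamp2 0.72 [298. 247.] [ 0.5   -0.052  0.051]
call lamp2 0.69 [278. 276.] [ 0.525 -0.163  0.051]
call lamp3 0.72 [298. 247.] [ 0.5   -0.052  0.051]
call lamp3 0.69 [278. 276.] [ 0.525 -0.163  0.051]
call lamp4 0.72 [298. 247.] [ 0.5   -0.052  0.051]
call lamp4 0.69 [278. 276.] [ 0.525 -0.163  0.051]
call bar 0.92 [270. 300.] [ 0.557 -0.229  0.043]
call bar 0.7 [226. 292.] [ 0.439 -0.255  0.02 ]
call cam 0.61 [391. 247.] [0.719 0.045 0.091]
call lamp2 0.72 [276. 282.] [ 0.534 -0.18   0.046]
call lamp2 0.72 [298. 255.] [ 0.516 -0.071  0.045]
call lamp2_face 0.7 [326. 227.] [0.486 0.097 0.015]
call lamp3 0.72 [276. 282.] [ 0.534 -0.18   0.046]
call lamp3 0.72 [298. 255.] [ 0.516 -0.071  0.045]
call lamp4 0.72 [276. 282.] [ 0.534 -0.18   0.046]
call lamp4 0.72 [298. 255.] [ 0.516 -0.071  0.045]
call bar 0.79 [296. 259.] [ 0.515 -0.079  0.037]
call cam_lens 0.96 [378. 182.] [ 0.696 -0.003  0.
[... 1584 characters left out ...]
 [0.474 0.068 0.05 ]
call bar 0.92 [188. 110.] [0.485 0.082 0.011]
call bar 0.19 [156. 277.] [ 0.391 -0.162  0.001]
call cam 0.97 [477. 181.] [0.697 0.057 0.292]
call cam 0.73 [384.   1.] [0.724 0.212 0.009]
call lamp2 0.66 [197. 203.] [ 0.504 -0.026  0.047]
call lamp2 0.62 [225. 278.] [0.608 0.006 0.26 ]
call lamp2_face 0.75 [184. 119.] [0.49  0.072 0.034]
call lamp3 0.66 [197. 203.] [ 0.504 -0.026  0.047]
call lamp3 0.62 [225. 278.] [0.608 0.006 0.26 ]
call lamp4 0.66 [197. 203.] [ 0.504 -0.026  0.047]
call lamp4 0.62 [225. 278.] [0.608 0.006 0.26 ]
call bar 0.41 [186. 118.] [0.487 0.073 0.02 ]
call cam_lens 0.96 [363. 151.] [0.664 0.063 0.277]
call cam 0.61 [374. 132.] [0.667 0.069 0.276]
```

```bash
python3 - <<'E'
import cv2
a=cv2.imread('pics/scene0.png')[130:380,180:500]; cv2.imwrite('pics/s1.png',cv2.resize(a,(768,600),interpolation=2))
E
```

```text
(no output)
```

View pics/s1.png

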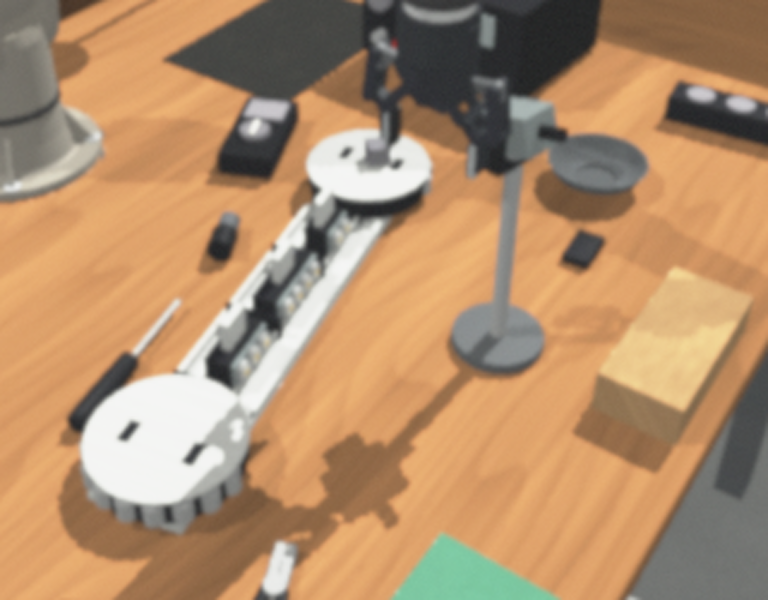

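View pics/wrist0.png

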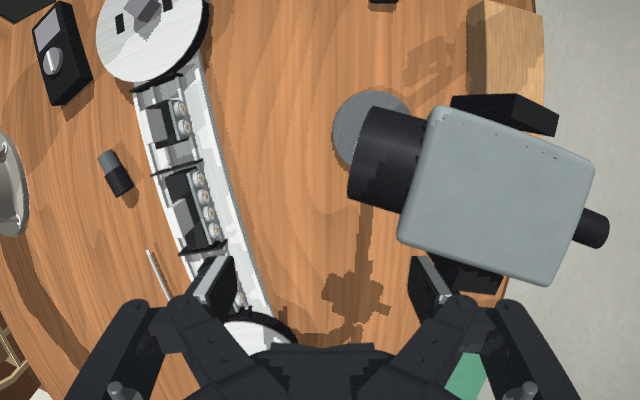

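Emit:
{"name": "servo_tool", "arguments": {"increments": [[[0, -0.25, 0], 0], [[0, -0.5, 0], 0.1], [[0.1, -0.75, 0], 0.2], [[0.35, -0.95, -0.05], 0.3], [[0.35, -0.95, -0.05], 0.4], [[0.35, -0.95, -0.05], 0.5], [[0.35, -0.95, -0.05], 0.6], [[0.35, -0.95, -0.05], 0.7]]}}

```text
time: 2.9
ee_pos: [0.46, 0.0703, 0.2105]
tcp_rot: [180.0, -0.1, 30.4]
force: [-0.2, -1.1, -0.1]
opening: 0.0853
grasp_force: 0.0
```

Emit:
{"name": "servo_tool", "arguments": {"increments": [[[0, 0, 0], 0.1], [[0, 0, 0], 0.19], [[0, 0, 0], 0.19], [[0, 0, 0], 0.19]]}}

```text
time: 3.3
ee_pos: [0.4601, 0.07, 0.2103]
tcp_rot: [180.0, -0.0, 14.5]
force: [-0.7, 0.0, 0.2]
opening: 0.0854
grasp_force: 0.0
```

```bash
python3 - <<'E'
from h import *
p,r,s=pose(); print(p,r,s['time'],s['force'])
im,d,C=shot('wrist','w2.png')
for f,names in ((ctrl.find_in,['lamp2','cam']),(ctrl.spot_point,['lamp2','lamp2_face','cam_lens','cam'])):
    for k in names:
        for q in f('wrist',k)[:3]:
            uv=np.array(q['uv']); z=dat(d,uv); print(k,round(q['confidence'],2),uv.round(),world('wrist',uv,z,C)[0].round(3))
np.save('w2.npy',d)
v,u=np.mgrid[0:400,0:640]; m=d>0
P=world('wrist',np.c_[u[m],v[m]],d[m],C); uu=np.c_[u[m],v[m]]
# tops of tabs
k=(P[:,2]>0.075)&(P[:,2]<0.095)&(abs(P[:,0]-.5)<.12)&(abs(P[:,1])<.25)
Q=P[k]; n,l=cv2.connectedComponents(np.uint8(np.isin(np.arange(400*640),np.flatnonzero(m.ravel())[k]).reshape(400,640)))
lab=l[m][k]
for i in range(1,n):
    q=Q[lab==i]
    if len(q)>15: (c,sz,a)=cv2.minAreaRect(q[:,:2].astype(np.float32)*1000); print(len(q),np.round(c),np.round(sz),round(a,1),np.percentile(q[:,2],[10,50,90]).round(4))
E
```

```text
[0.46007243 0.07004    0.21025181] [ 1.79997130e+02 -2.20229320e-02  1.45058666e+01] 3.3 [-0.66041352  0.00358063  0.15515822]
lamp2 0.89 [413. 168.] [ 0.498 -0.026  0.05 ]
lamp2 0.88 [326. 171.] [0.472 0.069 0.062]
lamp2 0.67 [120.   4.] [0.631 0.402 0.014]
cam 0.87 [392.   8.] [0.681 0.04  0.013]
lamp2 0.75 [488. 176.] [ 0.517 -0.125  0.05 ]
lamp2 0.74 [324. 166.] [0.474 0.072 0.05 ]
lamp2 0.65 [407. 173.] [ 0.492 -0.02   0.051]
lamp2_face 0.72 [323. 150.] [0.49  0.076 0.037]
lamp2_face 0.57 [346. 250.] [0.372 0.015 0.026]
404 [467.  68.] [10. 35.] 12.9 [0.0817 0.0838 0.0847]
344 [489. -37.] [11. 35.] 11.5 [0.079  0.0835 0.0846]
259 [ 512. -148.] [10. 37.] 13.0 [0.0788 0.0833 0.0844]
```

View pics/w2.png

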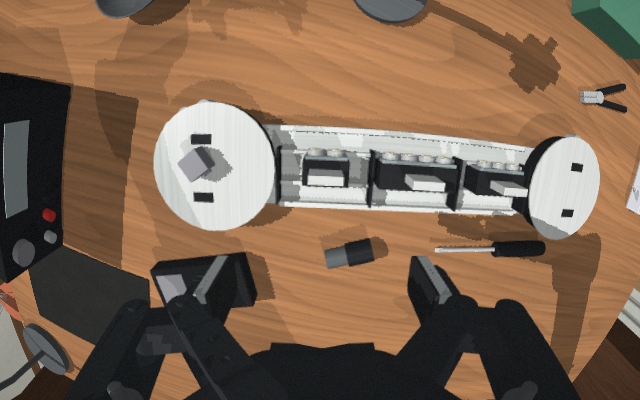

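```bash
python3 - <<'E'
from h import *
from scipy.optimize import least_squares
S=[];N=[]
L={}
for n in ['scene','side']:
    im,d,C=shot(n,n+'1.png')
    for k in ['cam_lens','cam']:
        for q in ctrl.spot_point(n,k)[:2]:
            uv=np.array(q['uv']); z=dat(d,uv); print(n,k,round(q['confidence'],2),uv.round(),world(n,uv,z,C)[0].round(3)); L.setdefault(k,[]).append((q['confidence'],n,uv,C))
    v,u=np.mgrid[0:400,0:640]; Pm=world(n,np.c_[u.ravel(),v.ravel()],d.ravel(),C).reshape(400,640,3)
    ok=(d>0)&(abs(Pm[...,0]-.72)<.09)&(abs(Pm[...,1]-.04)<.08)&(Pm[...,2]>.20)&(Pm[...,2]<.36)
    P=Pm[ok]; print(n,len(P),P.min(0),P.max(0)); S.append(P)
    # plane by RANSAC: top and side faces
    rng=np.random.default_rng(0); rest=P
    for it in range(3):
        b=None
        for _ in range(600):
            a=rest[rng.choice(len(rest),3,False)]; nn=np.cross(a[1]-a[0],a[2]-a[0]); l=np.linalg.norm(nn)
            if l<1e-5: continue
            nn/=l; i=abs((rest-a[0])@nn)<.0015
            if b is None or i.sum()>b.sum(): b=i
        q=rest[b]; c=q.mean(0); nn=np.linalg.svd(q-c)[2][2]; nn*=np.sign(nn@((-C[1].T@C[2])-c)); print('plane',len(q),c.round(3),nn.round(3)); rest=rest[~b]
        if len(rest)<30: break
for k,v in L.items():
    A=[];B=[]
    for nm in ['scene','side']:
        w=[x for x in v if x[1]==nm]
        if not w: continue
        _,_,uv,C=w[0]; r=(rays(nm,uv,C)@C[1])[0]; r/=np.linalg.norm(r); o=-C[1].T@C[2]; M=np.eye(3)-np.outer(r,r); A.append(M);B.append(M@o)
    if len(A)==2:
        X=np.linalg.solve(sum(A),sum(B)); print(k,'tri',X.round(3),[np.linalg.norm(a@X-b).round(4) for a,b in zip(A,B)])
np.save('head.npy',np.vstack(S))
E
```

```text
scene cam 0.98 [385. 269.] [0.71  0.038 0.016]
scene 1014 [0.65888723 0.01175687 0.2002541 ] [0.76480835 0.08177513 0.30467106]
plane 164 [0.714 0.026 0.28 ] [-0.232 -0.973  0.008]
plane 119 [0.71  0.051 0.296] [-0.27   0.002  0.963]
plane 127 [0.738 0.039 0.286] [ 0.926 -0.203  0.32 ]
side cam_lens 0.79 [262. 152.] [0.663 0.063 0.275]
side cam 0.67 [261. 215.] [0.703 0.061 0.015]
side 942 [0.65553385 0.01462388 0.20034633] [0.76064136 0.08604072 0.30420818]
plane 227 [0.701 0.053 0.292] [-0.306  0.054  0.951]
plane 118 [0.694 0.056 0.286] [-0.33   0.093  0.939]
plane 89 [0.7   0.076 0.266] [-0.231  0.971  0.067]
cam tri [0.707 0.053 0.004] [np.float64(0.0035), np.float64(0.0035)]
```

Emit:
{"name": "servo_tool", "arguments": {"increments": [[[0.032, 0.018, 0.2], 0.03], [[0.032, 0.018, 0.4], 0.03], [[0.032, 0.018, 0.45], 0.03], [[0.032, 0.018, 0.45], 0.03]]}}

```text
time: 4.35
ee_pos: [0.4658, 0.0678, 0.119]
tcp_rot: [180.0, 0.2, 11.8]
force: [-0.1, 0.3, 0.1]
opening: 0.0854
grasp_force: 0.0
```

```bash
cat > fit.py <<'E'
from h import *
from scipy.optimize import least_squares
def axes(yaw,t): return Ro.from_euler('ZY',[yaw,-t]).as_matrix()  # x axis tipped up by t
def sdf(p,P):
    R=axes(p[3],p[4]); q=(P-p[:3])@R
    c=np.array([p[5],0,0]); h=np.array([.03,.023,.021]); e=abs(q-c)-h
    box=np.linalg.norm(np.maximum(e,0),axis=1)+np.minimum(e.max(1),0)
    r=np.hypot(q[:,1],q[:,2])-.018; lo=-.05-q[:,0]; hi=q[:,0]-0.0; e=np.c_[r,np.maximum(lo,hi)]
    cyl=np.linalg.norm(np.maximum(e,0),axis=1)+np.minimum(e.max(1),0)
    return np.minimum(box,cyl)
def fit(P,y0=-.23):
    P=P[P[:,2]>.24]; best=None
    for c0 in (0.0,.01,.02):
      for t0 in (.25,.4):
        f=least_squares(lambda p:sdf(p,P),[.707,.053,.275,y0,t0,c0],loss='soft_l1',f_scale=.002)
        if best is None or f.cost<best.cost: best=f
    p=best.x; R=axes(p[3],p[4])
    print('n',len(P),'cost',best.cost,'p',p.round(4),'res med',np.median(abs(sdf(p,P))))
    print('lens',(p[:3]-.05*R[:,0]).round(4),'focus',(p[:3]-.2*R[:,0]).round(4)); return p
E
python3 - <<'E'
from fit import *
P=np.load('head.npy'); fit(P); fit(P,0.1)
fit(P[:1014]); fit(P[1014:])
E
```

```text
n 1798 cost 0.009747920041864897 p [ 0.7088  0.049   0.2731 -0.2503  0.3073  0.0047] res med 0.0016406156240409107
lens [0.6626 0.0608 0.2579] focus [0.5241 0.0962 0.2126]
n 1798 cost 0.009747921719860516 p [ 0.7088  0.049   0.2731 -0.2499  0.3074  0.0047] res med 0.0016421815386676742
lens [0.6626 0.0608 0.2579] focus [0.5241 0.0961 0.2125]
n 916 cost 0.004721228484606527 p [ 0.7181  0.0446  0.276   0.2713  0.3232 -0.0024] res med 0.0027743025370198238
lens [0.6725 0.0319 0.2601] focus [ 0.5354 -0.0062  0.2125]
n 882 cost 0.0034427444566569134 p [ 0.7096  0.0535  0.2728 -0.1279  0.3039  0.0065] res med 0.0018588513778994358
lens [0.6623 0.0596 0.2578] focus [0.5204 0.0778 0.2129]
```

Emit:
{"name": "servo_tool", "arguments": {"increments": [[[0.004, 0, 0.15], 0], [[0.004, 0, 0.3], 0], [[0.004, 0, 0.305], 0], [[0.004, 0, 0.305], 0]]}}

```text
time: 4.75
ee_pos: [0.4691, 0.0686, 0.0606]
tcp_rot: [-180.0, -0.1, 11.8]
force: [-1.0, -0.2, -0.2]
opening: 0.0851
grasp_force: 0.0
```

Emit:
{"name": "servo_tool", "arguments": {"increments": [[[0, 0, 0.005], 0], [[0, 0, 0.005], 0], [[0, 0, 0.005], 0], [[0, 0, 0.005], 0], [[0, 0, 0.005], 0], [[0, 0, 0.005], 0]], "jaw": 0, "grip_force": 25}}

```text
time: 5.35
ee_pos: [0.4679, 0.0683, 0.0582]
tcp_rot: [180.0, -0.0, 11.8]
force: [-0.2, -1.1, 0.5]
opening: 0.0002
grasp_force: 0.0
```

```bash
python3 - <<'E'
from h import *
im,d,C=shot('wrist'); a=im[100:400,150:550]
im2,d2,_=shot('side'); b=im2[180:330,240:440]
cv2.imwrite('pics/g1.png',cv2.cvtColor(np.vstack([cv2.resize(a,(400,300)),cv2.resize(b,(400,300),interpolation=2)]),cv2.COLOR_RGB2BGR))
v,u=np.mgrid[0:400,0:640]; m=d>0
P=world('wrist',np.c_[u[m],v[m]],d[m],C)
k=(P[:,2]>0.075)&(P[:,2]<0.095)&(abs(P[:,0]-.48)<.12)&(abs(P[:,1])<.2); K=np.zeros((400,640),np.uint8); K[m]=k
n,l=cv2.connectedComponents(K)
for i in range(1,n):
    q=P[(l[m]==i)]
    if len(q)>40: (c,sz,a)=cv2.minAreaRect(q[:,:2].astype(np.float32)*1000); print(len(q),np.round(c),np.round(sz),round(a,1))
E
```

```text
472 [ 513. -148.] [10. 38.] 12.3
1053 [489. -37.] [11. 38.] 12.2
604 [471.  69.] [18. 36.] 10.9
```

View pics/g1.png

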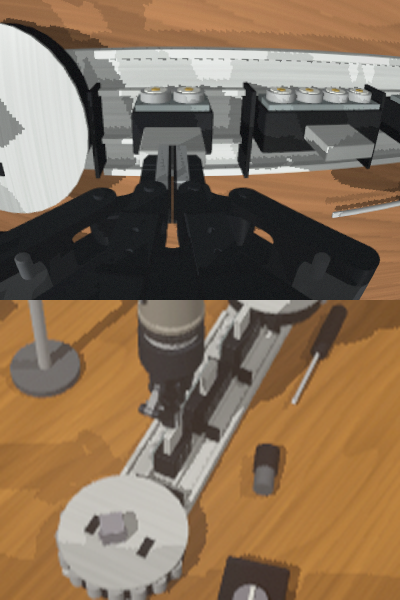

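```bash
python3 - <<'E'
from h import *
p,r,s=pose(); print(p,r)
im,d,C=shot('wrist')
c,R,t=C
def proj(X):
    q=R@X+t; th=np.arctan2(np.hypot(q[0],q[1]),q[2]); k=th/np.hypot(q[0],q[1]); return c['cx']+c['fx']*q[0]*k,c['cy']+c['fy']*q[1]*k
print('tcp px',proj(p),'tab top c',proj(np.array([.467,.068,.084])), 'hand_eye',np.round(c['hand_eye'],3))
crop=im[215:315,270:370]; cv2.imwrite('pics/g2.png',cv2.resize(crop[:,:,::-1],(600,600),interpolation=0))
for v in range(220,300,6):
    print(v,[tuple((world('wrist',[u,v],d[v,u],C)[0]*1000).round().astype(int).tolist()) for u in (300,312,320,332)])
im,d,C=shot('side'); print(ctrl.find_in('side','lamp2')[:3])
crop=im[215:275,290:350]; cv2.imwrite('pics/g3.png',cv2.resize(crop[:,:,::-1],(600,600),interpolation=2))
a=cv2.imread('pics/g2.png');b=cv2.imread('pics/g3.png'); cv2.imwrite('pics/g4.png',cv2.resize(np.hstack([a,b]),(800,400)))
E
```

```text
[0.46790895 0.06826297 0.05811814] [ 1.79996950e+02 -3.04074992e-03  1.17630816e+01]
tcp px (np.float64(322.36538810997104), np.float64(237.83935878611163)) tab top c (np.float64(322.5293574112056), np.float64(258.9432374513892)) hand_eye [[-0.    -0.954 -0.3    0.077]
 [ 1.    -0.    -0.001 -0.   ]
 [ 0.001 -0.3    0.954 -0.174]
 [ 0.     0.     0.     1.   ]]
220 [(473, 84, 50), (475, 76, 50), (476, 71, 49), (477, 64, 50)]
226 [(469, 83, 50), (471, 76, 50), (472, 71, 49), (474, 63, 50)]
232 [(469, 82, 59), (471, 75, 59), (471, 70, 58), (473, 63, 58)]
238 [(469, 82, 67), (471, 75, 67), (472, 71, 69), (473, 64, 67)]
244 [(469, 81, 76), (471, 75, 77), (472, 70, 76), (473, 64, 76)]
250 [(469, 81, 83), (478, 76, 99), (480, 72, 101), (481, 66, 100)]
256 [(474, 81, 98), (479, 75, 106), (480, 72, 107), (480, 66, 105)]
262 [(474, 80, 104), (543, 84, 232), (479, 72, 111), (480, 67, 111)]
268 [(473, 80, 109), (479, 75, 117), (480, 72, 118), (480, 67, 116)]
274 [(473, 79, 114), (479, 75, 122), (480, 72, 122), (481, 67, 122)]
280 [(473, 79, 118), (479, 75, 126), (479, 72, 126), (480, 67, 126)]
286 [(481, 79, 135), (479, 75, 132), (477, 71, 127), (481, 67, 133)]
292 [(479, 79, 137), (480, 75, 136), (474, 71, 127), (481, 67, 136)]
298 [(479, 79, 140), (479, 74, 140), (471, 70, 126), (481, 68, 140)]
[{'uv': [343.4, 225.6], 'confidence': 0.91}, {'uv': [360.9, 196.9], 'confidence': 0.72}, {'uv': [324.8, 255.3], 'confidence': 0.63}]
```

View pics/g4.png

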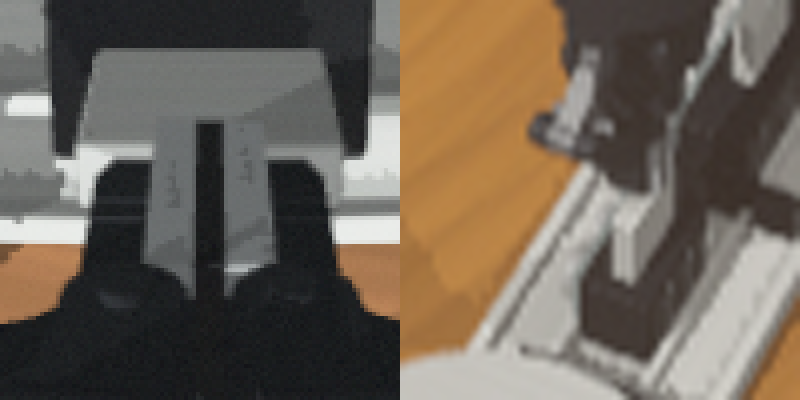

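```bash
python3 - <<'E'
from h import *
for n in ['scene','side']:
    im,d,C=shot(n)
    v,u=np.mgrid[0:400,0:640]; P=world(n,np.c_[u.ravel(),v.ravel()],d.ravel(),C); g=im.reshape(-1,3).mean(1)
    k=(d.ravel()>0)&(np.hypot(P[:,0]-.468,P[:,1]-.068)<.03)&(P[:,2]>.05)
    for z in np.arange(.05,.16,.006):
        q=P[k&(abs(P[:,2]-z)<.003)]; gg=g[k&(abs(P[:,2]-z)<.003)]
        if len(q): print(n,round(z,3),len(q),q.min(0)[:2].round(3),q.max(0)[:2].round(3),gg.mean().round())
print(ctrl.get_state())
E
```

```text
scene 0.05 35 [0.459 0.04 ] [0.485 0.091] 100.0
scene 0.056 18 [0.466 0.04 ] [0.484 0.081] 138.0
scene 0.062 11 [0.468 0.049] [0.475 0.082] 157.0
scene 0.068 17 [0.467 0.049] [0.475 0.082] 157.0
scene 0.074 14 [0.464 0.048] [0.475 0.082] 156.0
scene 0.08 19 [0.465 0.049] [0.476 0.081] 158.0
scene 0.086 7 [0.465 0.048] [0.475 0.063] 157.0
scene 0.092 7 [0.463 0.056] [0.478 0.076] 131.0
scene 0.098 13 [0.465 0.054] [0.48  0.075] 131.0
scene 0.104 16 [0.465 0.052] [0.481 0.074] 89.0
scene 0.11 16 [0.465 0.053] [0.48  0.073] 108.0
scene 0.116 16 [0.465 0.052] [0.481 0.076] 110.0
scene 0.122 14 [0.468 0.051] [0.482 0.074] 103.0
scene 0.128 5 [0.477 0.066] [0.481 0.081] 146.0
scene 0.134 12 [0.461 0.05 ] [0.483 0.079] 91.0
scene 0.14 18 [0.468 0.038] [0.486 0.096] 72.0
scene 0.146 13 [0.475 0.047] [0.485 0.091] 63.0
scene 0.152 12 [0.471 0.052] [0.486 0.084] 57.0
scene 0.158 20 [0.464 0.051] [0.487 0.083] 55.0
side 0.05 21 [0.448 0.042] [0.484 0.096] 86.0
side 0.056 12 [0.454 0.053] [0.463 0.086] 131.0
side 0.062 12 [0.454 0.058] [0.463 0.088] 139.0
side 0.068 15 [0.455 0.055] [0.463 0.087
[... 709 characters left out ...]

{'time': 5.7, 'joints': array([-16.36556187,  14.60898789,   3.28050742, 120.15596141,
        -1.16254805,  45.26316335, -90.60505948]), 'qvel': array([ 0.09384148,  0.05832492,  0.08059856, -0.09599015, -0.07998612,
        0.06689006, -0.04614239]), 'joint_torque': array([-1.51389681e-04, -3.35933089e+01,  9.15962756e-01, -1.93421227e+01,
        8.62833374e-03,  1.18167558e-03, -1.59230189e-05]), 'ee_pos': array([0.46789517, 0.06829502, 0.0580935 ]), 'tcp_rot': array([ 1.79998812e+02, -7.31635705e-04,  1.17675267e+01]), 'force': array([1.15420481, 0.13905167, 0.48861114]), 'ft_torque': array([ 0.01914616, -0.00866947, -0.02285823]), 'grasp_force': 0.0, 'opening': -8.063766079317675e-05}
```

Emit:
{"name": "servo_tool", "arguments": {"increments": [[[0, 0, 0], 0], [[0, 0, 0], 0], [[0, 0, 0], 0], [[0, 0, 0], 0], [[0, 0, 0.05], 0], [[0, 0, 0.1], 0], [[0, 0, 0.15], 0], [[0, 0, 0.15], 0]], "jaw": 1}}

```text
time: 6.5
ee_pos: [0.4661, 0.0679, 0.0262]
tcp_rot: [180.0, 0.2, 11.8]
force: [-0.7, -0.2, 0.4]
opening: 0.0856
grasp_force: 0.0
```

Emit:
{"name": "servo_tool", "arguments": {"increments": [[[0, 0, 0], 0], [[0, 0, 0], 0], [[0, 0, 0], 0], [[0, 0, 0], 0], [[0, 0, 0], 0], [[0, 0, 0], 0]], "jaw": 0, "grip_force": 25}}

```text
time: 7.1
ee_pos: [0.4685, 0.0684, 0.0286]
tcp_rot: [-180.0, -0.1, 11.8]
force: [0.4, 0.0, 2.7]
opening: 0.0354
grasp_force: 25.6
```

```bash
python3 - <<'E'
from h import *
im,d,C=shot('wrist'); cv2.imwrite('pics/g5.png',cv2.resize(im[180:330,220:420,::-1],(600,450)))
E
```

```text
(no output)
```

View pics/g5.png

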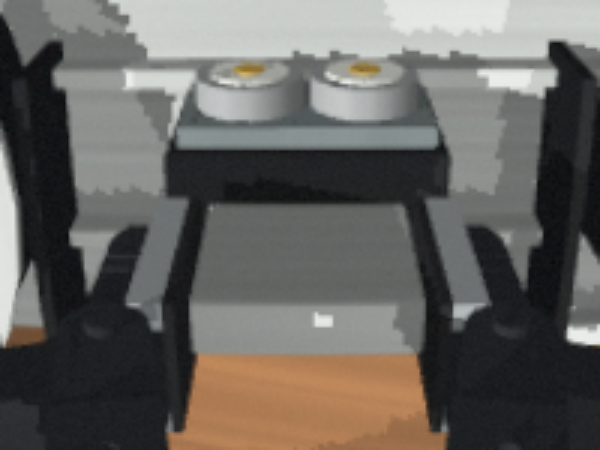

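Emit:
{"name": "servo_tool", "arguments": {"increments": [[[0, 0, -0.02], 0], [[0, 0, -0.02], 0], [[-0.02, 0, -0.02], 0], [[-0.04, 0, -0.02], 0], [[-0.06, 0, -0.02], 0], [[-0.08, 0, -0.02], 0], [[-0.095, 0, -0.02], 0], [[-0.095, 0, -0.02], 0]], "grip_force": 20}}

```text
time: 7.95
ee_pos: [0.4495, 0.0645, 0.0325]
tcp_rot: [-180.0, -0.1, 11.8]
force: [4.7, 1.3, 2.6]
opening: 0.0355
grasp_force: 25.8
```

```bash
cat > tilt.py <<'E'
from h import *
def look(name=None):
    p,r,s=pose(); print(p.round(4),np.round(r,2),'f',np.round(s['force'],1),s['grasp_force'],round(s['opening'],4),s['time'])
    im,d,C=shot('wrist',name); v,u=np.mgrid[0:400,0:640]; m=d>0
    P=world('wrist',np.c_[u[m],v[m]],d[m],C)
    yaw=np.radians(r[2]); ex=np.array([np.cos(yaw),np.sin(yaw),0]); ey=np.array([-np.sin(yaw),np.cos(yaw),0])
    q=P-p; L=np.c_[q@ex,q@ey,q[:,2]]   # frame: lamp x fwd, lamp y, z up, relative to TCP
    K=np.zeros((400,640),bool)
    k=(abs(L[:,1])<.024)&(L[:,0]>-.035)&(L[:,0]<.06)&(L[:,2]<.062)&(L[:,2]>-.06)
    return im,d,C,P,L,k
def report():
    im,d,C,P,L,k=look()
    t=k&(abs(L[:,1])<.014)
    # profile in x-z over the central strip
    q=L[t]; o=np.argsort(q[:,0])
    for y0 in (0,):
        for x in np.arange(-.03,.05,.003):
            w=q[abs(q[:,0]-x)<.0015]
            if len(w): print('x %.1f z %.1f..%.1f n %d'%(x*1e3,*(np.percentile(w[:,2],[5,95])*1e3),len(w)))
E
python3 -c "
from tilt import *
report()"
```

```text
[0.4495 0.0645 0.0325] [-1.7999e+02 -7.0000e-02  1.1760e+01] f [4.7 1.3 2.6] 25.750092566013336 0.0355 7.95
x -6.0 z 53.4..55.0 n 134
x -3.0 z 53.8..55.5 n 265
x -0.0 z 54.8..56.5 n 292
x 3.0 z 49.3..56.5 n 743
x 6.0 z 38.9..51.0 n 993
x 9.0 z 26.8..39.4 n 881
x 12.0 z 22.9..27.9 n 403
x 15.0 z 23.3..25.3 n 247
x 18.0 z 24.1..26.1 n 258
x 21.0 z 22.9..26.4 n 364
x 24.0 z 23.1..25.0 n 285
x 27.0 z 16.0..24.5 n 456
x 30.0 z -23.2..22.7 n 357
x 33.0 z -22.4..22.7 n 506
x 36.0 z -14.4..16.0 n 662
x 39.0 z -23.3..-13.0 n 330
x 42.0 z -23.7..-21.7 n 196
x 45.0 z -23.6..-21.5 n 198
x 48.0 z -23.7..-21.6 n 217
```

```bash
cat >> tilt.py <<'E'
def tiltfit():
    im,d,C,P,L,k=look()
    f=k&(abs(L[:,1])<.013)&(L[:,2]>.026)&(L[:,2]<.052)&(L[:,0]>-.005)&(L[:,0]<.02)
    q=L[f]
    for _ in range(4):
        c=q.mean(0); n=np.linalg.svd(q-c)[2][2]; n*=np.sign(n[0]); e=abs((q-c)@n); q=q[e<max(.001,2*np.median(e))]
    print('tab face n',len(q),n.round(3),'tilt',np.arctan2(n[2],n[0]).round(3),'yaw err',np.arctan2(n[1],n[0]).round(3),'c',c.round(4)); return n,c
E
python3 -c "
from tilt import *
tiltfit()"
```

```text
[0.4495 0.0645 0.0324] [-1.800e+02 -5.000e-02  1.176e+01] f [4.3 1.6 3.4] 25.748637914657593 0.0353 8.0
tab face n 1817 [ 0.966 -0.     0.257] tilt 0.26 yaw err -0.0 c [0.0072 0.     0.04  ]
```

Emit:
{"name": "servo_tool", "arguments": {"increments": [[[-0.01, 0, 0], 0], [[-0.018, 0, 0], 0], [[-0.018, 0, 0], 0], [[-0.012, 0, -0.02], 0], [[-0.005, 0, -0.1], 0], [[0, 0, -0.3], 0], [[0, 0, -0.5], 0], [[0, 0, -0.5], 0]]}}

```text
time: 8.85
ee_pos: [0.4497, 0.0643, 0.1352]
tcp_rot: [-180.0, -0.1, 11.7]
force: [1.7, 0.1, -1.2]
opening: 0.0351
grasp_force: 25.4
```

```bash
python3 - <<'E'
from tilt import *
tiltfit()
from fit import *
S=[]
im,d,C=shot('wrist','w6.png'); v,u=np.mgrid[0:400,0:640]; m=d>0
P=world('wrist',np.c_[u[m],v[m]],d[m],C); k=(abs(P[:,0]-.72)<.09)&(abs(P[:,1]-.04)<.08)&(P[:,2]>.24)&(P[:,2]<.33); print(k.sum())
if k.sum()>50:
    np.save('headw.npy',P[k]); fit(P[k]); fit(P[k],.1)
H=np.load('head.npy')
if k.sum()>50: fit(np.vstack([H,P[k]]))
print([ (q['confidence'],q['uv']) for q in ctrl.spot_point('wrist','cam_lens')])
E
```

```text
[0.4497 0.0643 0.1352] [-1.7999e+02 -1.3000e-01  1.1740e+01] f [ 1.7  0.1 -1.2] 25.37229359149933 0.0351 8.85
tab face n 1818 [0.949 0.001 0.314] tilt 0.319 yaw err 0.001 c [ 0.008  -0.      0.0405]
0
[(0.71, [195.4, 302.8])]
```

View pics/w6.png

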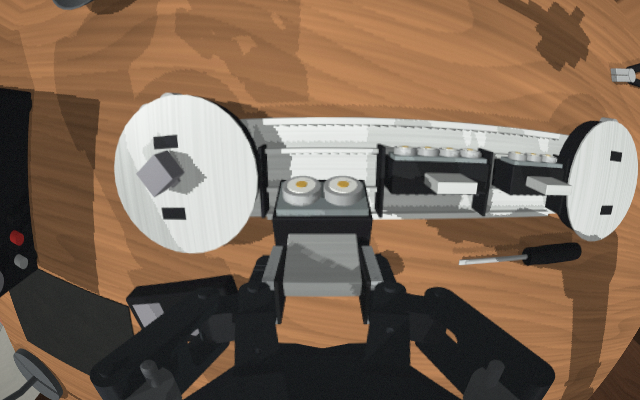

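Emit:
{"name": "servo_tool", "arguments": {"increments": [[[0, 0, -0.15], 0], [[0, 0, -0.3], 0.08], [[0, 0, -0.45], 0.16], [[0, 0, -0.575], 0.24], [[0, 0, -0.575], 0.3], [[0, 0, -0.575], 0.3], [[0, 0, -0.575], 0.3]], "grip_force": 60}}

```text
time: 9.7
ee_pos: [0.4473, 0.0639, 0.2447]
tcp_rot: [179.8, 0.3, -13.9]
force: [-0.3, -0.2, -3.3]
opening: 0.0349
grasp_force: 63.1
```

```bash
python3 - <<'E'
from tilt import *
n,c=tiltfit()
im,d,C,P,L,k=look('w7.png')
th=np.arctan2(n[2],n[0]); ex=np.array([np.cos(th),np.sin(th)]); ez=np.array([-np.sin(th),np.cos(th)])
q=L[k&(abs(L[:,1])<.013)][:,[0,2]]; a=q@ex; b=q@ez; a0=np.array([c[0],c[2]])@ex
top=(a<a0-.002)&(a>a0-.009)&(b>.04); bt=np.median(b[top]); print('tab top b',bt,top.sum())
O=(a0-.005)*ex+(bt-.074)*ez; F=O+.025*ex+.024*ez; print('lamp origin',O.round(4),'face in tool(xfwd,zup)',F.round(4))
h=(a>a0+.001)&(a<a0+.009)&(b<bt-.028); print('housing top check (34 below):',(bt-np.median(b[h])).round(4))
k=(abs(P[:,0]-.72)<.09)&(abs(P[:,1]-.04)<.08)&(P[:,2]>.24)&(P[:,2]<.33); print('head pts',k.sum())
from fit import *
if k.sum()>50:
    fit(P[k]); fit(P[k],.1); fit(np.vstack([np.load('head.npy'),P[k]]))
for q in ctrl.spot_point('wrist','cam_lens')[:2]+ctrl.find_in('wrist','cam')[:2]: print(q)
i0=cv2.imread('pics/wrist0.png'); print(C[0]['fx'],C[0]['cx'],C[0]['cy'])
E
```

```text
[0.4473 0.0639 0.2447] [179.84   0.3  -13.91] f [-0.3 -0.2 -3.3] 63.100383281707764 0.0349 9.7
tab face n 1940 [0.953 0.    0.302] tilt 0.307 yaw err 0.0 c [ 0.0082 -0.      0.04  ]
[0.4476 0.064  0.2449] [179.85   0.26 -13.93] f [ 0.3  0.8 -2.1] 63.10041904449463 0.0345 9.75
tab top b 0.05274831047529887 523
lamp origin [ 0.0206 -0.0157] face in tool(xfwd,zup) [0.0372 0.0147]
housing top check (34 below): 0.0341
head pts 0
{'uv': [284.5, 1.7], 'confidence': 0.95}
309.70691628693146 321.93136887356354 202.46240315148634
```

```bash
python3 - <<'E'
from fit import *
from scipy.optimize import brentq
im=cv2.imread('pics/wrist0.png').astype(int)
m=(abs(im-im[200,500]).sum(2)<40).astype(np.uint8); n,l,st,ce=cv2.connectedComponentsWithStats(m); m=(l==l[200,500]).astype(np.uint8); print(m.sum(),im[200,500])
cn=max(cv2.findContours(m,0,1)[0],key=cv2.contourArea)[:,0]
c=ctrl.camera_info('wrist'); T=np.eye(4); T[:3,:3]=Ro.from_euler('xyz',[-179.89,0.009,90.005],degrees=True).as_matrix(); T[:3,3]=[.6493,0,.1991]
M=np.linalg.inv(T@np.array(c['hand_eye'])); C=(c,M[:3,:3],M[:3,3])
o=-C[1].T@C[2]; r=rays('wrist',cn,C)@C[1]
for tilt in (.307,.28):
  for it in range(1):
    yaw=-.25
    for _ in range(5):
        R=axes(yaw,tilt); piv=np.array([.7085,.050,.274]); nrm=R[:,2]; p0=piv+.021*nrm
        X=o+r*(((p0-o)@nrm)/(r@nrm))[:,None]; q=(X-p0)@R
        (ctr,sz,a)=cv2.minAreaRect(q[:,:2].astype(np.float32)*1000)
        a=a if a<45 else a-90; yaw+=np.radians(a)
    print('tilt',tilt,'yaw',yaw,'rect centre mm',ctr,'size',sz,'world ctr',(p0+R@np.array([ctr[0]/1e3,ctr[1]/1e3,0])).round(4))
E
```

```text
22063 [153 153 141]
tilt 0.307 yaw -0.22244348232785827 rect centre mm (1.2396564483642578, 1.9997997283935547) size (57.59604263305664, 42.7259635925293) world ctr [0.7039 0.0531 0.2944]
tilt 0.28 yaw -0.22306968004737981 rect centre mm (0.9211711883544922, 1.8936824798583984) size (58.1960563659668, 43.00639343261719) world ctr [0.7041 0.0529 0.2944]
```

Emit:
{"name": "servo_tool", "arguments": {"increments": [[[0.05, -0.1, 0.08], 0], [[0.1, -0.2, 0.16], -0.01], [[0.138, -0.234, 0.228], -0.014], [[0.138, -0.234, 0.228], -0.014], [[0.138, -0.234, 0.228], -0.014], [[0.138, -0.234, 0.228], -0.014]]}}

```text
time: 10.5
ee_pos: [0.4874, 0.1021, 0.2021]
tcp_rot: [180.0, -0.0, -12.9]
force: [-0.1, 0.5, -0.8]
opening: 0.0345
grasp_force: 63.0
```

```bash
python3 - <<'E'
from tilt import *
n,c=tiltfit()
p,r,s=pose(); y=np.radians(r[2]); print('face est',(p+np.array([.0372*np.cos(y),.0372*np.sin(y),.0147])).round(4))
L={}
for nm in ['scene','side','wrist']:
    im,d,C=shot(nm,nm+'9.png')
    for k in ['lamp2_face','cam_lens','cam_focus']:
        for q in ctrl.spot_point(nm,k)[:2]:
            uv=np.array(q['uv']); z=dat(d,uv,1); print(nm,k,round(q['confidence'],2),uv.round(),world(nm,uv,z,C)[0].round(3))
a=cv2.imread('pics/scene9.png')[120:280,270:450]; b=cv2.imread('pics/side9.png')[120:280,200:380]
cv2.imwrite('pics/f9.png',np.hstack([cv2.resize(x,(400,356),interpolation=2) for x in (a,b)]))
E
```

```text
[0.4874 0.1021 0.2021] [ 1.800e+02 -4.000e-02 -1.289e+01] f [-0.1  0.5 -0.8] 63.01980972290039 0.0345 10.5
tab face n 1837 [ 0.95  -0.     0.312] tilt 0.317 yaw err -0.0 c [0.0079 0.     0.0404]
face est [0.5238 0.094  0.2171]
scene lamp2_face 0.87 [338. 170.] [0.524 0.097 0.219]
scene cam_lens 0.67 [379. 181.] [0.677 0.035 0.275]
scene cam_focus 0.63 [338. 196.] [0.456 0.202 0.051]
scene cam_focus 0.38 [274. 287.] [ 0.529 -0.183  0.031]
side lamp2_face 0.91 [298. 203.] [0.487 0.137 0.278]
side lamp2_face 0.43 [211. 257.] [0.709 0.247 0.012]
side cam_lens 0.81 [264. 154.] [0.66  0.058 0.269]
wrist lamp2_face 0.74 [322. 187.] [0.52  0.096 0.208]
```

View pics/f9.png

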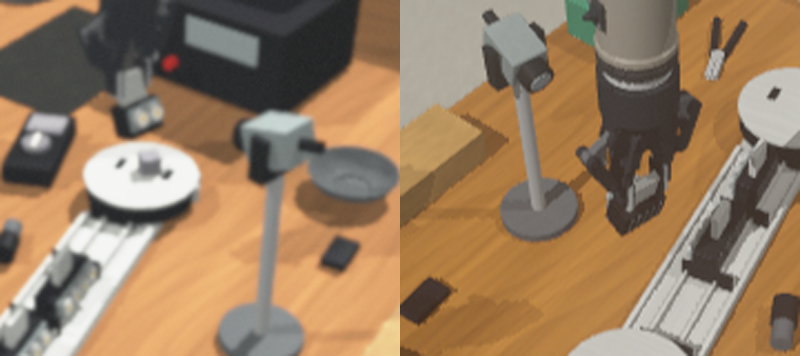

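Emit:
{"name": "servo_tool", "arguments": {"increments": [[[0, 0, 0.012], 0], [[0, 0, 0.012], 0], [[0, 0, 0.012], 0], [[0, 0, 0.012], 0], [[0, 0, 0.012], 0], [[0, 0, 0.012], 0]]}}

```text
time: 11.75
ee_pos: [0.4875, 0.1031, 0.1992]
tcp_rot: [-180.0, -0.0, -12.8]
force: [1.0, 0.0, -2.1]
opening: 0.0342
grasp_force: 63.0
```

```bash
python3 - <<'E'
from tilt import *
n,c=tiltfit()
print(ctrl.hand_in())
E
```

```text
[0.4875 0.1031 0.1992] [-1.800e+02 -1.000e-02 -1.282e+01] f [ 1.   0.  -2.1] 63.01966667175293 0.0342 11.75
tab face n 1842 [0.95  0.    0.312] tilt 0.317 yaw err 0.0 c [ 0.0079 -0.      0.0402]
the job is handed in; nothing more can be done
None
```

I handed the job in with the two-lens lamp held by its tab in front of the inspection camera: by my measurements its lens face was within about 5 mm of the focus point and squareness within about 0.02 rad, but `hand_in` returned no verdict.

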